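Stand the fallen glue bottle up in its drip tray

ROBOT

A 6-joint arm with a two-finger parallel gripper is mounted at the origin on the work surface. World frame = base frame: x ahead of the robot, y to its left, z up, the work surface at z = 0. Lengths are in m, angles in rad, forces in N, time in s.
With the tool pointing down it reaches from about 0.375 to 0.9 m from the base axis. Payload 3.1 kg.
Tool frame: the origin (TCP) lies midway between the tips of the shut fingers; the grasp point (between the pads) lies 19 mm behind it (manip.hold_point_z is the distance from the TCP to the grasp point, in m); x points along the fingers, y is the direction in which the jaws open and shut, and the axes are right-handed (so a half turn about x gives the same grasp; the last joint's range is limited). The gripper opens to 85 mm and grips with 20 to 120 N. Pads are 22 mm wide; open, the fingers measure 114 mm over their backs; the gripper's body (76 mm by 85 mm) begins 54 mm behind the grasp point. The pads swing forward as they close: fully open they stand 13 mm farther back than shut.
Start: joints at [-1.363, 0.527, 1.433, -0, 1.181, -0.178], TCP at [0.235, -0.579, 0.231] pointing down, gripper open.
Joint ranges: [-3.08, 3.08], [-0.75, 2.2], [0.22, 2.44], [-1.43, 4.57], [0, 2.65], [-2.85, 2.85]. Speed limits (rad/s): [2.79, 2.79, 3.14, 3.14, 3.14, 3.14].

INTERFACE

Orientations are given as a unit quaternion [x, y, z, w].
In Python, from station import manip, snapshot gives the robot as it stands.
- The arm moves only by the tool play_rows, never from a script. Its argument "series" is a list of rows, each a list of 4 numbers: the shift along the tool's x, y, z in m, then the turn about the tool's x in degrees. In form: [[tx, ty, tz, spin], ...]. A call has 1 to 20 rows; each row is the pose to reach, as a shift and turn from the pose measured when the call began, along the tool's axes at that moment; what a row does not reach only later rows make up. A row lasts 1/10 s, in which the tool goes at most 50 mm and 8.59 degrees, less where a joint would pass 70% of its speed; a pose out of reach is approached as far as the arm can. A call with a gripper value outside its range is refused whole. "claw" is the opening in per cent of the stroke, from 0 (shut) to 100 (fully open), set as the call begins (left out, the last holds). The fingers move at their own pace and stop on an object; "force" is the grip in N (left out, the last holds). Time passes only in rows, so rows that repeat a pose let the fingers close. It gives the time, the measured TCP pose, the force and the opening at its end, in the units of the state.
- manip.sense(): the state, without advancing time (a new reading comes with each control period).
- snapshot(name): name is "side" or "top"; returns a dict with "image" (400x640x3 uint8, blue, green, red), "depth" (400x640 float32, m along the optical axis (not along the pixel's ray), 0 where there is no reading), "fov_y" (degrees; the focal length in pixels is half the picture's height over the tangent of half this angle, whatever the lens; pixels are square), "cx", "cy" (the principal point, pixels), "R" (3x3) and "t" (3): a world point X has camera coordinates R X + t. Camera axes: x right, y down, z forward; pixel columns grow to the right and rows downward; lengths in m; the calibration is good to about 2 mm. A picture is of the moment at which its call begins.
- manip.sign_off(): hands the job in, once; it reports no verdict.
The state is a dict: "t": time; "q": joint angles; "qd": joint speeds; "tau": joint torques, N m; "tcp_pos": TCP position; "tool_rot": TCP orientation; "force": force on the tool from outside, world axes, zero at the start; "ft_torque": the same for the moment, N m; "finger_gap": opening from 0.0 (shut) to 1.0 (fully open).
Only numpy, scipy, OpenCV 4.12 (cv2) and the standard library are available. Lean on these libraries where they do the work, as an engineer would, in place of code of your own. Each camera call takes 0.05 s, during which the arm holds its last target.

TASK

The yellow glue bottle has been knocked over on the bench. Stand it upright, nozzle up, in the middle of the grey drip tray, on the cork mat: it is soft and full, so do not squeeze it hard, do not drop it or press it down hard, and leave the other things on the bench where they are.

Things in the scene. Friction and masses are not known exactly. Their poses are not given: they have to be found in the camera images.
- bottle_mid (a point): Middle of the glue bottle's body, on its long axis 50 mm from its foot, near the centre of mass. Yellow, white label, orange cap and nozzle, 160 mm long. Its z points from foot to nozzle; the body is flat-sided, 44 mm along its x and 56 mm along its y. It starts lying on a broad side: z and y level, x vertical. Mass 0.25 to 0.45 kg. A grip of 15 to 25 N holds it; over 45 N is too much.
- bottle_foot (a point): Centre of the underside of the bottle's flat foot (44 x 56 mm); same axes as bottle_mid. Measured from here along z: straight body to 96 mm, narrower shoulder (34 x 42 mm) to 106 mm, round cap 28 mm across to 123 mm, cone nozzle to 160 mm. Gently means: pressed on the cork mat with less than 25 N, and never falling freely faster than 0.3 m/s (a drop of 5 mm).
- tin_mid (a point): Bystander: centre of an upright tin with a blue label, 68 mm across and 105 mm tall.
- tape_mid (a point): Bystander: centre of a wood-coloured roll of tape lying flat, 100 mm across and 30 mm high.
- mallet: Bystander: hammer (wooden handle, steel head) lying on the bench, 260 mm long; the handle runs along its x axis. The origin is about its middle.
- offcut_mid (a point): Bystander: centre of a wooden offcut 90 (x) x 42 (y) x 30 (z) mm.
- tray_rim (a point): Centre of the open top of the square grey drip tray fixed on the bench, 44 mm above the bench; x and y along its sides, z up. 130 x 130 mm outside, walls 4 mm, inside 122 x 122 mm. In it lies a flat brown cork mat on packing; the bottle stands on it. Its top lies somewhere 6 to 26 mm below the rim, differently each time, and is not reported: feel (or look) for it. It gives 1 mm per 4 N.
Things that resemble listed ones, but are neither listed nor needed, are in the scene too. Of the things like the part that bears bottle_mid, leave any that is black; of the rest the larger one is meant.

How it is judged:
At the end, for the whole second after the job is handed in: The bottle stands upright (within 0.08 rad), nozzle up, on the cork mat inside the tray, its foot within 25 mm of the tray's middle and below the rim, released and still (angle between bottle_mid's own z axis and vertical below 0.08 rad and horizontal distance between bottle_foot and tray_rim below 0.025 m and z of bottle_foot in the frame of tray_rim below -0.003 m and contact force between bottle and tray above 1 N and linear speed of bottle below 0.02 m/s); the robot touches nothing.
It fails at once if the bottle is squeezed with more than 45 N on a side (contact force between the fingers and bottle above 90 N).
It fails at once if the bottle is pressed hard (over 25 N) on the tray or its mat (contact force between bottle and tray above 25 N).
It fails at once if the bottle is dropped (falls freely, out of the fingers, at over 0.3 m/s) (linear speed of bottle above 0.3 m/s and contact force between the fingers and bottle below 0.1 N).
It fails at once if a bystander is moved by more than 25 mm (distance of any of tin_mid, tape_mid, mallet, offcut_mid from where it was at the start of the episode above 0.025 m).
It also fails if it takes over 56 s, if anything falls off the work surface, if the arm or the gripper's body presses on something with over 40 N, if the wrist force passes 120 N, or if a joint passes its speed limit or range.

## Working session

There is one attempt and no reset: what is moved stays moved. The work goes in short steps, Python scripts to look and compute and a tool call to move; the robot and the scene stay as the last step left them, time stands still between calls to the robot, and variables do not carry over. Pictures are saved under pics/ and viewed, and the job is handed in when it is done.

Besides the shell and the picture viewer there is one more tool, called by a JSON object that holds its "api" and its "payload". play_rows: Moves the arm, as the interface text tells. Its arguments: {"type":"object","properties":{"series":{"type":"array","items":{"type":"array","items":{"type":"number"}}},"claw":{"type":"number"},"force":{"type":"number"}},"required":["series"]}

```bash
ls; mkdir -p pics
cat > h.py <<'E'
import numpy as np, cv2
from station import manip, snapshot
def px(d,u,v,z=None):
    f=200/np.tan(np.radians(d['fov_y'])/2)
    r=np.array([(u-d['cx'])/f,(v-d['cy'])/f,1.])
    R=np.array(d['R']);t=np.array(d['t'])
    if z is None:
        return R.T@(r*d['depth'][int(v),int(u)]-t)
    c=-R.T@t; w=R.T@r
    return c+w*(z-c[2])/w[2]
def cloud(d):
    f=200/np.tan(np.radians(d['fov_y'])/2)
    v,u=np.mgrid[0:400,0:640]; D=d['depth']
    P=np.stack([(u-d['cx'])/f*D,(v-d['cy'])/f*D,D],-1)
    return (P-np.array(d['t']))@np.array(d['R'])
E
python3 - <<'E'
from h import *
import pickle
for n in('side','top'):
    d=snapshot(n); cv2.imwrite(f'pics/{n}0.png',d['image']); pickle.dump(d,open(n+'0.pkl','wb'))
    print(n,d['fov_y'],d['cx'],d['cy'],-np.array(d['R']).T@d['t'],np.array(d['R']).round(2))
print(manip.sense(), manip.hold_point_z)
E
```

```text
pics
side 46.15231019115457 319.3405214613435 200.6930879040882 [0.39746369 0.70639645 0.85601531] [[-0.96 -0.27 -0.01]
 [-0.17  0.66 -0.73]
 [ 0.2  -0.7  -0.69]]
top 49.95495927906238 318.53511085534655 195.0152100453404 [ 0.56630587 -0.06153682  1.03146942] [[-0.01 -1.    0.  ]
 [-0.99  0.01 -0.1 ]
 [ 0.1  -0.   -0.99]]
{'t': 0.1, 'q': array([-1.36349195e+00,  5.28392324e-01,  1.43378236e+00, -9.45479243e-06,
        1.18141294e+00, -1.78507835e-01]), 'qd': array([-0.00097779, -0.00133799, -0.00499761, -0.00148714,  0.00019893,
       -0.00070938]), 'tau': array([-9.65815093e-05, -4.43303633e+01, -1.78586322e+01, -3.16202932e-04,
        3.88255212e-03,  2.87457993e-06]), 'tcp_pos': array([ 0.23507879, -0.57840147,  0.23041713]), 'tool_rot': array([-0.693977  , -0.13626718,  0.69400349, -0.13485676]), 'force': array([ 0.31216763, -0.19005465,  0.26408034]), 'ft_torque': array([ 0.03371961, -0.05915569,  0.03347374]), 'finger_gap': 0.9950420179251712} 0.0187
```

View pics/top0.png

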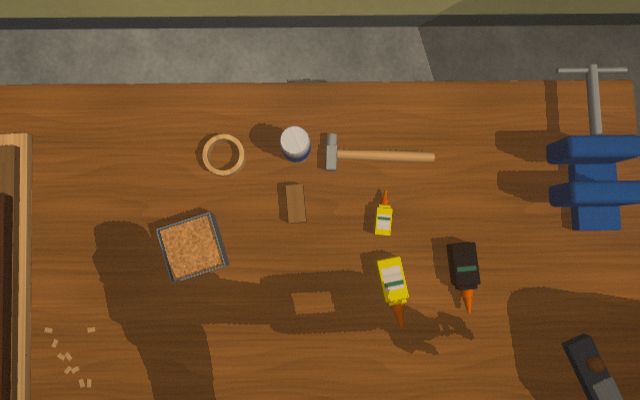

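View pics/side0.png

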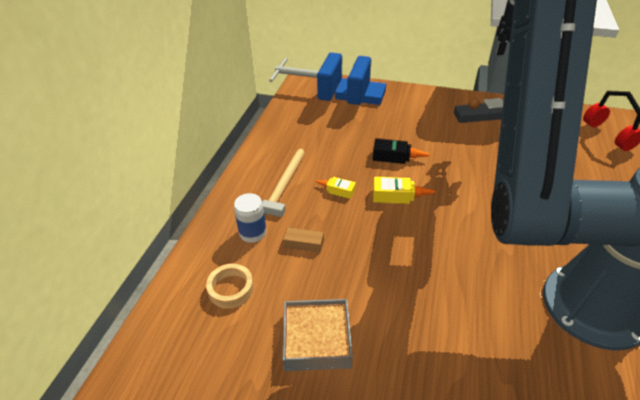

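The large yellow bottle lies at about (393,281) in the top view with its nozzle towards (401,325). The tray is at (192,246). The small yellow bottle and the black one are decoys. Next I'll measure positions.

Run:
```python
from h import *
import pickle
d=pickle.load(open('top0.pkl','rb')); C=cloud(d); im=d['image'].astype(int)
b,g,r=im[...,0],im[...,1],im[...,2]
H=C[...,2]
print('bench z',[px(d,u,v)[2].round(4) for u,v in((100,150),(260,350),(300,350))], px(d,313,302).round(3))
roi=np.zeros(H.shape,bool); roi[245:335,365:425]=1
m=roi&(H>0.012)&(d['depth']>0)
P=C[m]; print(P.shape,P.min(0),P.max(0))
top=m&(H>0.036); Q=C[top]; 
rect=cv2.minAreaRect((Q[:,:2]*1000).astype(np.float32)); print('body',rect,np.median(Q[:,2]))
rect=cv2.minAreaRect((P[:,:2]*1000).astype(np.float32)); print('all',rect)
o=roi&(r>150)&(g<110)&(b<60)&(H>0.008);O=C[o];print('orange',O.mean(0),O.min(0),O.max(0))
roi=np.zeros(H.shape,bool); roi[205:290,145:235]=1
m=roi&(H>0.006)&(d['depth']>0);P=C[m]
rim=P[P[:,2]>0.038]; print('tray',cv2.minAreaRect((rim[:,:2]*1000).astype(np.float32)),np.median(rim[:,2]))
mat=C[232:262,178:206].reshape(-1,3); print('mat z',np.median(mat[:,2]),mat[:,2].std())
for n,(u,v) in dict(offcut=(296,203),small=(384,220),black=(465,265),tin=(295,143),ham=(332,152),tape=(206,155)).items(): print(n,px(d,u,v).round(3))
x0,y0,x1,y1=140,190,440,340
cv2.imwrite('pics/crop.png',cv2.resize(d['image'][245:340,350:440],None,fx=6,fy=6,interpolation=cv2.INTER_CUBIC))
```

```text
bench z [np.float64(0.0002), np.float64(-0.0004), np.float64(0.001)] [ 0.417 -0.05  -0.001]
(1397, 3) [ 0.36276942 -0.26616249  0.01220182] [ 0.52448444 -0.19521836  0.04957384]
body ((460.6543273925781, -233.5093536376953), (120.4444580078125, 56.194644927978516), 10.83508586883545) 0.04333129904606676
all ((441.5475158691406, -237.0618438720703), (159.63600158691406, 56.39983367919922), 10.83508586883545)
orange [ 0.41873494 -0.25429187  0.03545031] [ 0.41373183 -0.26395389  0.02820908] [ 0.43005027 -0.24993164  0.04040453]
tray ((548.2153930664062, 229.05731201171875), (130.0210418701172, 131.29945373535156), 17.362138748168945) 0.042619425495836985
mat z 0.032086086999976185 0.0017296820888277962
offcut [ 0.649 -0.013  0.03 ]
small [ 0.608 -0.218  0.027]
black [ 0.503 -0.397  0.046]
tin [ 0.775 -0.015  0.104]
ham [ 0.77  -0.098  0.029]
tape [0.766 0.201 0.027]
```

View pics/crop.png

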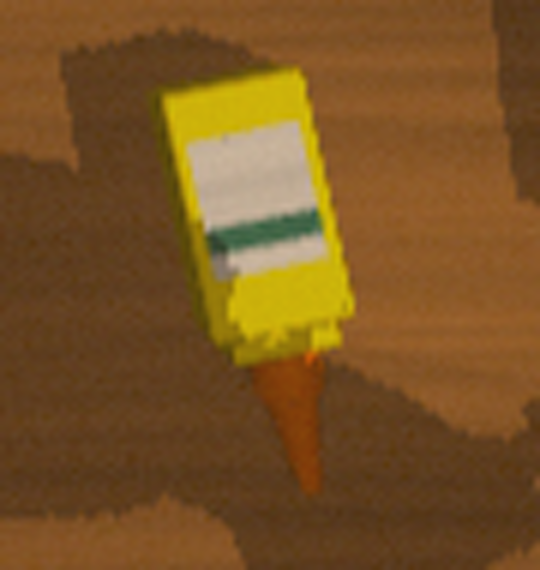

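```bash
cat >> h.py <<'E'
from scipy.spatial.transform import Rotation as Ro
def plan(target,ydir=None):
    s=manip.sense(); R=Ro.from_quat(s['tool_rot']).as_matrix()
    print('t',round(s['t'],2),'tcp',s['tcp_pos'].round(4),'F',s['force'].round(1),'gap',round(s['finger_gap'],3),'q6',s['q'].round(2)); print(R.round(3).tolist())
    print('shift',(R.T@(np.array(target)-s['tcp_pos'])).round(4))
    if ydir is not None:
        y=R.T@np.array([*ydir,0]); a=np.degrees(np.arctan2(y[2],y[1])); print('spin',(a+90)%180-90)
E
python3 -c "
from h import *
f=np.array([.520,-.222]);z=-np.array([.982,.188]);p=f+.119*z;print(p)
plan([*p,.2],[-.188,.982])"
```

```text
[ 0.403142 -0.244372]
t 0.1 tcp [ 0.2351 -0.5784  0.2304] F [ 0.3 -0.2  0.3] gap 0.995 q6 [-1.36  0.53  1.43 -0.    1.18 -0.18]
[[-0.0, 0.376, -0.926], [0.002, -0.926, -0.376], [-1.0, -0.002, -0.0]]
shift [ 0.031  -0.2462 -0.2814]
spin 11.267709750809729
```

{"api": "play_rows", "payload": {"series": [[0.003,-0.022,-0.026,1],[0.006,-0.049,-0.056,2.3],[0.009,-0.074,-0.084,3.4],[0.012,-0.098,-0.113,4.5],[0.016,-0.123,-0.141,5.6],[0.019,-0.148,-0.169,6.8],[0.022,-0.172,-0.197,7.9],[0.025,-0.197,-0.225,9],[0.028,-0.222,-0.253,10.1],[0.03,-0.236,-0.27,10.8],[0.031,-0.246,-0.281,11.3],[0.031,-0.246,-0.281,11.3],[0.031,-0.246,-0.281,11.3]], "claw": 100, "force": 20}}

```text
t: 1.4
tcp_pos: [0.4028, -0.2448, 0.1999]
tool_rot: [-0.704, -0.068, 0.704, -0.066]
force: [-0.5, 0.4, -0.9]
finger_gap: 0.999
```

```bash
python3 -c "
from h import *
plan([.4031,-.2444,.014],[-.188,.982])
d=snapshot('side');cv2.imwrite('pics/s1.png',cv2.resize(d['image'][120:240,320:520],None,fx=4,fy=4))
"
```

```text
t 1.4 tcp [ 0.4028 -0.2448  0.1999] F [-0.5  0.4 -0.9] gap 0.999 q6 [-0.78  0.37  1.84  0.    0.93  0.6 ]
[[-0.001, 0.189, -0.982], [0.002, -0.982, -0.189], [-1.0, -0.002, 0.0]]
shift [ 0.1859 -0.     -0.0004]
spin 0.030226489881869156
```

View pics/s1.png

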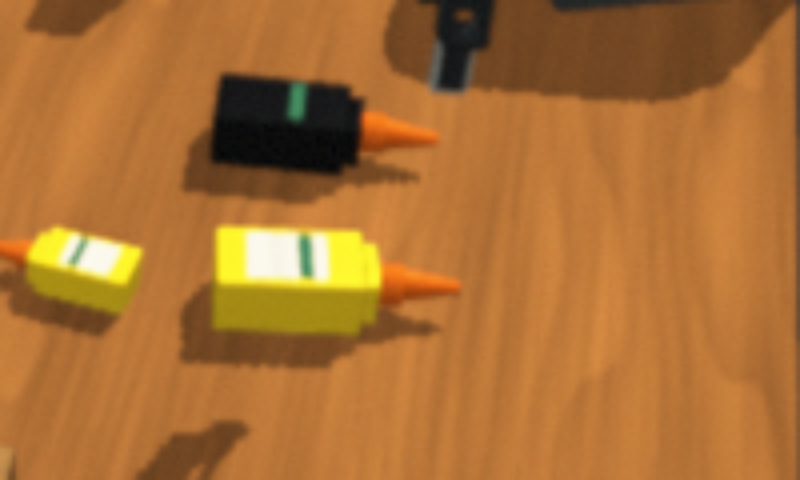

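{"api": "play_rows", "payload": {"series": [[0.03,0,0,0],[0.07,0,0,0],[0.11,0,0,0],[0.14,0,0,0],[0.165,0,0,0],[0.18,0,0,0],[0.187,0,0,0],[0.187,0,0,0],[0.187,0,0,0]]}}

```text
t: 2.35
tcp_pos: [0.4029, -0.2459, 0.0134]
tool_rot: [0.704, 0.067, -0.704, 0.066]
force: [-0.4, -0.4, -0.4]
finger_gap: 0.998
```

{"api": "play_rows", "payload": {"series": [[0,0,0,0],[0,0,0,0],[0,0,0,0],[0,0,0,0],[0,0,0,0],[0,0,0,0],[0,0,0,0],[0,0,0,0],[0,0,0,0],[0,0,0,0]], "claw": 0, "force": 20}}

```text
t: 3.35
tcp_pos: [0.403, -0.2458, 0.014]
tool_rot: [0.704, 0.067, -0.704, 0.066]
force: [-0.5, 0.2, 5.0]
finger_gap: 0.316
```

```bash
python3 -c "
from h import *
plan([.4031,-.2444,.2])
d=snapshot('side');cv2.imwrite('pics/s2.png',cv2.resize(d['image'][80:240,320:520],None,fx=4,fy=3.75))
"
```

```text
t 3.35 tcp [ 0.403  -0.2458  0.014 ] F [-0.5  0.2  5. ] gap 0.316 q6 [-0.79  0.73  1.96  0.    0.45  0.6 ]
[[0.001, 0.187, -0.982], [0.0, -0.982, -0.187], [-1.0, -0.0, -0.001]]
shift [-0.186  -0.0014 -0.0005]
```

View pics/s2.png

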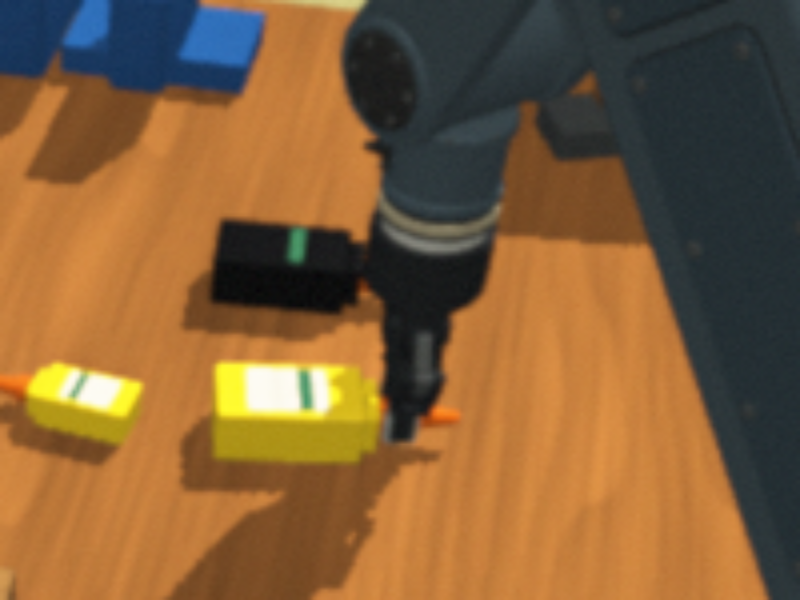

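{"api": "play_rows", "payload": {"series": [[-0.003,0,0,0],[-0.008,0,0,0],[-0.016,0,0,0],[-0.026,0,0,0],[-0.038,0,0,0],[-0.05,0,0,0],[-0.062,0,0,0],[-0.074,0,0,0],[-0.086,0,0,0],[-0.098,0,0,0],[-0.11,0,0,0],[-0.122,0,0,0],[-0.132,0,0,0],[-0.138,0,0,0],[-0.14,0,0,0],[-0.14,0,0,0]]}}

```text
t: 5.0
tcp_pos: [0.4028, -0.2458, 0.1542]
tool_rot: [0.704, 0.067, -0.704, 0.066]
force: [0.2, 0.3, -4.2]
finger_gap: 0.318
```

```bash
python3 -c "
from h import *
plan([.4031,-.2444,.2])
d=snapshot('side');cv2.imwrite('pics/s3.png',cv2.resize(d['image'][60:260,320:520],None,fx=3,fy=3))
"
```

```text
t 5.0 tcp [ 0.4028 -0.2458  0.1542] F [ 0.2  0.3 -4.2] gap 0.318 q6 [-0.79  0.45  1.89  0.    0.81  0.6 ]
[[0.001, 0.187, -0.982], [0.0, -0.982, -0.187], [-1.0, 0.0, -0.001]]
shift [-0.0458 -0.0014 -0.0006]
```

View pics/s3.png

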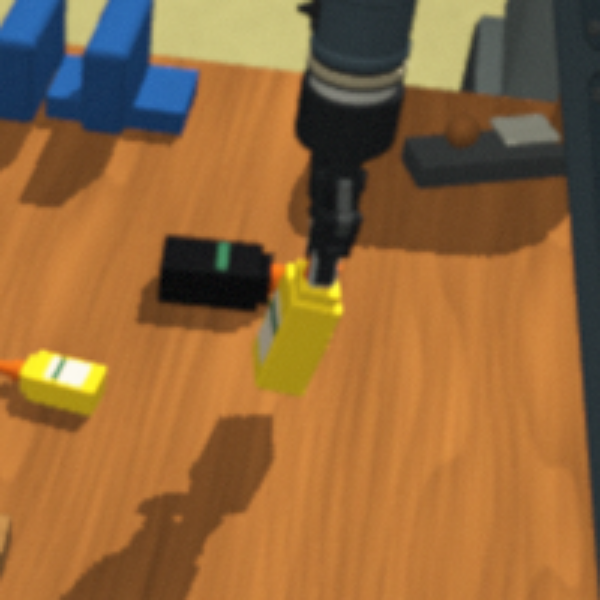

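```bash
cat > tilt.py <<'E'
from h import *
def tilt():
    d=snapshot('side');C=cloud(d);im=d['image'].astype(int)
    s=manip.sense();R=Ro.from_quat(s['tool_rot']).as_matrix();p=s['tcp_pos']
    L=(C-p)@R
    m=(im[...,2]>110)&(im[...,1]>90)&(im[...,0]<60)&(np.abs(L).max(-1)<0.17)&(L[...,0]>-.02)&(d['depth']>0)
    P=L[m]; sg=1 if R[1,1]>0 else -1
    yf=np.median((sg*P[:,1])); 
    F=P[np.abs(sg*P[:,1]-.028)<.004]
    r=cv2.minAreaRect((F[:,[2,0]]*1000).astype(np.float32))
    print(len(P),len(F),'ymed',yf,'rect (toolz,toolx mm)',r)
    print('box',cv2.boxPoints(r).round(1).tolist(),'x max all',P[:,0].max(), 'lowest world z',C[m][:,2].min())
    return d
if __name__=='__main__':
    import sys
    d=tilt(); plan([.55,.229,.2])
E
python3 tilt.py
```

```text
6664 658 ymed 0.02809320061763386 rect (toolz,toolx mm) ((0.082550048828125, 80.04674530029297), (155.9542694091797, 338.24725341796875), 89.66231536865234)
box [[-169.5, 3.0999999046325684], [168.6999969482422, 1.100000023841858], [169.6999969482422, 157.0], [-168.60000610351562, 159.0]] x max all 0.1610580827705696 lowest world z -0.007325539319670198
t 5.1 tcp [ 0.4026 -0.2456  0.1536] F [-0.1 -0.4 -4. ] gap 0.311 q6 [-0.79  0.45  1.89  0.    0.81  0.6 ]
[[-0.0, 0.187, -0.982], [0.001, -0.982, -0.187], [-1.0, -0.001, -0.0]]
shift [-0.0459 -0.4387 -0.2337]
```

```bash
sed -i 's/(im\[...,2\]>110)&(im\[...,1\]>90)/(im[...,2]>90)\&(im[...,1]>0.75*im[...,2])/; s/(np.abs(L).max(-1)<0.17)/(np.abs(L[...,1])<.05)\&(np.abs(L[...,2])<.09)\&(L[...,0]<.15)/' tilt.py; python3 tilt.py
```

```text
737 524 ymed 0.026929080597865612 rect (toolz,toolx mm) ((-10.699324607849121, 59.31145095825195), (43.766571044921875, 100.27206420898438), 11.868095397949219)
box [[-42.400001525878906, 103.9000015258789], [-21.799999237060547, 5.699999809265137], [21.0, 14.699999809265137], [0.4000000059604645, 112.9000015258789]] x max all 0.1096284231069618 lowest world z 0.04391004400542402
t 5.15 tcp [ 0.4026 -0.2456  0.1535] F [-0.1 -0.5 -3.6] gap 0.312 q6 [-0.79  0.45  1.89  0.    0.81  0.6 ]
[[-0.0, 0.187, -0.982], [0.001, -0.982, -0.187], [-1.0, -0.001, -0.0]]
shift [-0.046  -0.4387 -0.2337]
```

The bottle swung down under its own weight and now hangs 12° off upright, with the foot leaning to +x. I'll carry it over the tray.

{"api": "play_rows", "payload": {"series": [[-0.015,0,0,0],[-0.032,-0.006,-0.003,0],[-0.042,-0.018,-0.009,0],[-0.046,-0.038,-0.018,0],[-0.046,-0.063,-0.03,0],[-0.046,-0.093,-0.044,0],[-0.046,-0.125,-0.06,0],[-0.046,-0.158,-0.076,0],[-0.046,-0.191,-0.091,0],[-0.046,-0.224,-0.107,0],[-0.046,-0.257,-0.123,0],[-0.046,-0.29,-0.139,0],[-0.046,-0.323,-0.155,0],[-0.046,-0.353,-0.169,0],[-0.046,-0.38,-0.182,0],[-0.046,-0.403,-0.193,0],[-0.046,-0.421,-0.201,0],[-0.046,-0.433,-0.207,0],[-0.046,-0.439,-0.21,0],[-0.046,-0.439,-0.21,0]]}}

```text
t: 7.15
tcp_pos: [0.5264, 0.2254, 0.1996]
tool_rot: [-0.704, -0.067, 0.704, -0.067]
force: [0.3, -1.1, -3.3]
finger_gap: 0.31
```

```bash
cat >> tilt.py <<'E'
    cv2.imwrite('pics/%s.png'%sys.argv[1],cv2.resize(d['image'][180:390,220:420],None,fx=2.8,fy=2.8))
E
python3 tilt.py s4
```

```text
1045 775 ymed 0.028238147584670973 rect (toolz,toolx mm) ((-8.848695755004883, 48.79539489746094), (43.479331970214844, 121.25215911865234), 12.164119720458984)
box [[-42.900001525878906, 103.5], [-17.299999237060547, -15.100000381469727], [25.200000762939453, -5.900000095367432], [-0.4000000059604645, 112.5999984741211]] x max all 0.10942210474301432 lowest world z 0.09023239116663806
t 7.2 tcp [0.5262 0.2247 0.1996] F [ 0.1  0.  -3.9] gap 0.314 q6 [0.21 0.5  1.6  0.   1.05 1.59]
[[-0.001, 0.188, -0.982], [0.0, -0.982, -0.188], [-1.0, -0.001, 0.001]]
shift [-0.0004  0.0002 -0.0242]
```

View pics/s4.png

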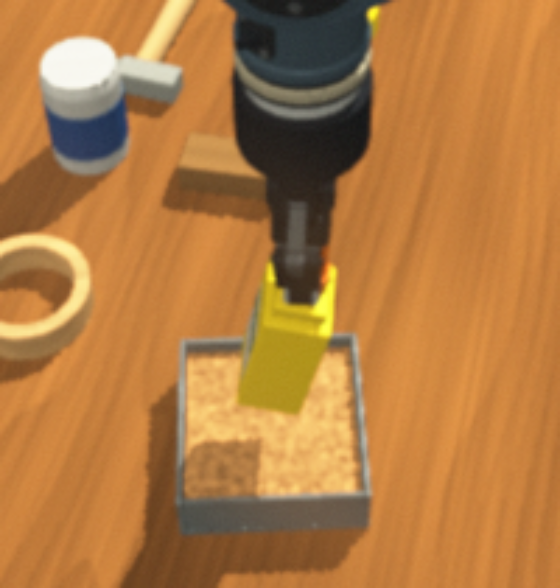

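The tilt is still 12° and the foot is over the tray middle. I'll lower to just above the mat, then feel for it.

{"api": "play_rows", "payload": {"series": [[0.005,0,0,0],[0.012,0,0,0],[0.02,0,0,0],[0.028,0,0,0],[0.036,0,0,0],[0.042,0,0,0],[0.046,0,0,0],[0.049,0,0,0],[0.05,0,0,0],[0.05,0,0,0],[0.05,0,0,0]]}}

```text
t: 8.3
tcp_pos: [0.5264, 0.2248, 0.15]
tool_rot: [-0.704, -0.067, 0.704, -0.066]
force: [-0.4, 0.2, -4.2]
finger_gap: 0.313
```

{"api": "play_rows", "payload": {"series": [[0.001,0,0,0],[0.002,0,0,0],[0.003,0,0,0],[0.003,0,0,0],[0.003,0,0,0]]}}

```text
t: 8.8
tcp_pos: [0.5263, 0.2248, 0.1469]
tool_rot: [-0.704, -0.067, 0.704, -0.066]
force: [0.3, -0.6, -3.5]
finger_gap: 0.314
```

{"api": "play_rows", "payload": {"series": [[0.001,0,0,0],[0.002,0,0,0],[0.002,0,0,0],[0.002,0,0,0]]}}

```text
t: 9.2
tcp_pos: [0.5268, 0.2249, 0.1454]
tool_rot: [0.704, 0.067, -0.704, 0.066]
force: [0.7, -0.6, -0.6]
finger_gap: 0.316
```

Contact at TCP z of about 0.146 m, with roughly 3 N on the mat. Now I'll drag the top over the stuck foot to upright it.

{"api": "play_rows", "payload": {"series": [[0,0,-0.002,0],[0.0005,0,-0.005,0],[0.0005,0,-0.008,0],[0.001,0,-0.011,0],[0.001,0,-0.012,0],[0.001,0,-0.012,0]]}}

```text
t: 9.8
tcp_pos: [0.539, 0.2273, 0.1446]
tool_rot: [0.704, 0.067, -0.704, 0.066]
force: [-0.3, -0.0, 1.3]
finger_gap: 0.313
```

```bash
python3 tilt.py s5
```

```text
905 675 ymed 0.027473875689700063 rect (toolz,toolx mm) ((-2.3482704162597656, 51.0273323059082), (43.162750244140625, 128.3765869140625), 6.240060329437256)
box [[-30.799999237060547, 112.5], [-16.799999237060547, -15.100000381469727], [26.100000381469727, -10.399999618530273], [12.100000381469727, 117.19999694824219]] x max all 0.11554287132672726 lowest world z 0.029031756930221416
t 9.85 tcp [0.5388 0.2272 0.1445] F [-0.3 -0.1  2.3] gap 0.315 q6 [0.21 0.59 1.62 0.   0.94 1.59]
[[0.001, 0.188, -0.982], [0.001, -0.982, -0.188], [-1.0, -0.001, -0.001]]
shift [-0.0555  0.0003 -0.0114]
```

Tilt is halved to 6.2°, with about 6 N on the mat. I'll continue the same way.

{"api": "play_rows", "payload": {"series": [[0,0,-0.002,0],[0.0,0,-0.005,0],[0.0005,0,-0.008,0],[0.001,0,-0.011,0],[0.001,0,-0.013,0],[0.001,0,-0.013,0],[0.001,0,-0.013,0]]}}

```text
t: 10.55
tcp_pos: [0.5515, 0.2297, 0.1434]
tool_rot: [0.704, 0.067, -0.704, 0.066]
force: [-0.4, -0.0, -0.5]
finger_gap: 0.307
```

```bash
python3 tilt.py s6
```

```text
947 672 ymed 0.02744220388526685 rect (toolz,toolx mm) ((4.746821403503418, 50.207000732421875), (42.71393966674805, 126.60010528564453), 1.9227056503295898)
box [[-18.700000762939453, 112.80000305175781], [-14.5, -13.800000190734863], [28.200000762939453, -12.300000190734863], [24.0, 114.19999694824219]] x max all 0.11333978980183591 lowest world z 0.030095235894152222
t 10.6 tcp [0.5514 0.2296 0.1434] F [-0.6 -0.  -0.2] gap 0.314 q6 [0.21 0.6  1.58 0.   0.96 1.59]
[[0.001, 0.188, -0.982], [0.001, -0.982, -0.188], [-1.0, -0.001, -0.001]]
shift [-0.0566  0.0003  0.0015]
```

View pics/s6.png

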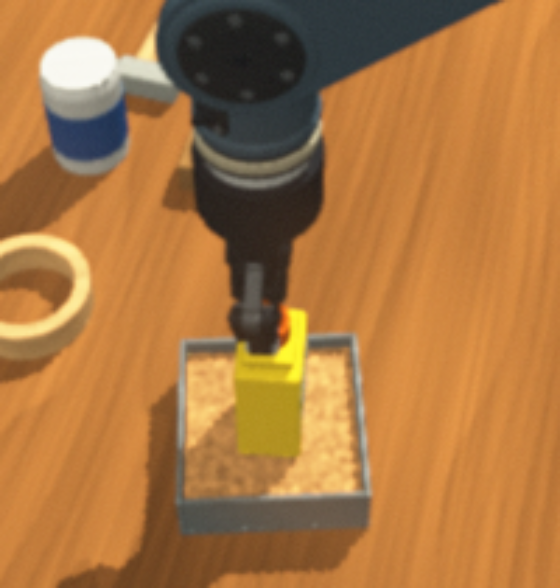

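The bottle is upright within 2° and its foot is centred, with the mat carrying its weight. I'll release it.

{"api": "play_rows", "payload": {"series": [[0,0,0,0],[0,0,0,0],[0,0,0,0],[0,0,0,0],[0,0,0,0],[0,0,0,0]], "claw": 75}}

```text
t: 11.2
tcp_pos: [0.5514, 0.2297, 0.1434]
tool_rot: [0.704, 0.067, -0.704, 0.066]
force: [-0.1, -0.1, 0.0]
finger_gap: 0.749
```

{"api": "play_rows", "payload": {"series": [[-0.005,0,0,0],[-0.015,0,0,0],[-0.03,0,0,0],[-0.05,0,0,0],[-0.07,0,0,0],[-0.09,0,0,0],[-0.11,0,0,0],[-0.12,0,0,0],[-0.12,0,-0.005,0],[-0.12,0,0.02,0],[-0.12,0,0.05,0],[-0.12,0,0.08,0],[-0.12,0,0.1,0],[-0.12,0,0.1,0]]}}

```text
t: 12.6
tcp_pos: [0.4498, 0.2103, 0.2623]
tool_rot: [-0.702, -0.067, 0.705, -0.067]
force: [0.7, 0.8, -0.6]
finger_gap: 0.748
```

Run:
```python
from h import *
for n in('side','top'):
    d=snapshot(n); cv2.imwrite(f'pics/{n}9.png',d['image']); C=cloud(d); im=d['image'].astype(int)
    m=(im[...,2]>80)&(im[...,1]>0.75*im[...,2])&(im[...,0]<70)&(np.hypot(C[...,0]-.549,C[...,1]-.229)<.055)&(C[...,2]>.05)
    P=C[m]; print(n,len(P))
    u=np.array([.982,.188]); v=np.array([-.188,.982])
    a=P[:,:2]@u; b=P[:,:2]@v
    # narrow plane fit of the +v face
    if n=='side':
        F=np.c_[a,b,P[:,2]][b>np.percentile(b,70)-.006]; F=F[np.abs(F[:,1]-np.median(F[:,1]))<.004]
        r=cv2.minAreaRect((F[:,[0,2]]*1000).astype(np.float32)); print(r)
        A=np.c_[F[:,0],F[:,2],np.ones(len(F))]; k=np.linalg.lstsq(A,F[:,1],rcond=None)[0]; print('lean about u (rad)',k)
        print('centre',[.549@u if 0 else 0], 'tray u,v',np.array([.548,.229])@u,np.array([.548,.229])@v)
print(manip.sense()['t'],manip.sense()['force'],manip.sense()['tcp_pos'])
```

```text
side 925
((580.4968872070312, 90.08216857910156), (43.8249626159668, 80.126708984375), 0.1384762078523636)
lean about u (rad) [ 0.00554635 -0.01273433  0.14766183]
centre [0] tray u,v 0.581188 0.121854
top 550
12.7 [ 0.42881732  1.5971875  -0.60220769] [0.45383729 0.21088498 0.2631516 ]
```

View pics/side9.png

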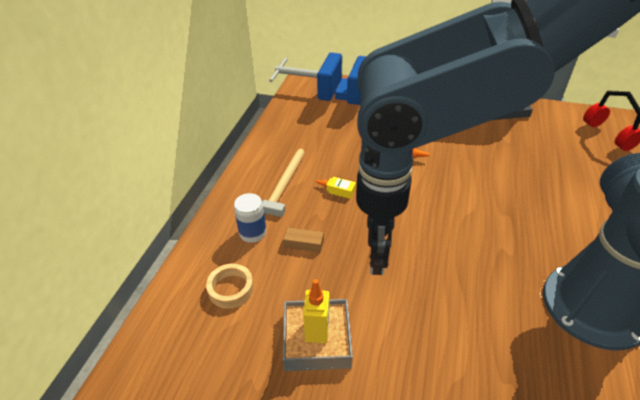

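View pics/top9.png

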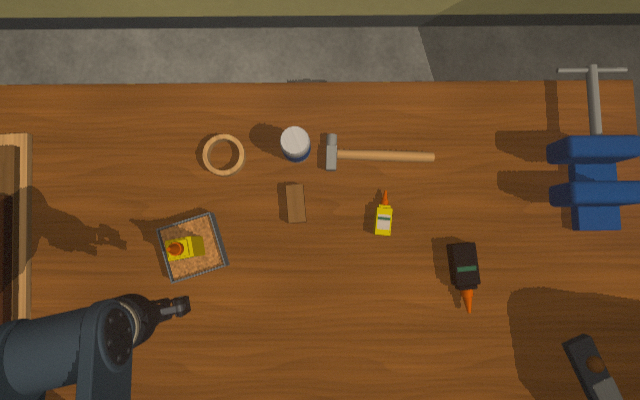

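```bash
python3 -c "
from station import manip
print(manip.sense()['t'], abs(manip.sense()['qd']).max()); print(manip.sign_off())"
```

```text
12.7 0.03420947267168256
the job is handed in; nothing more can be done
None
```

The glue bottle is standing upright, nozzle up, in the middle of the drip tray on the cork mat. I handed the job in at 12.7 s, and no verdict was reported.

- **How:** I gripped the bottle by its cap at 20 N and lifted it, and it swung down to hang about 12° off upright. I carried it over the tray and lowered it until I felt the mat. Then I drew the top over the resting foot until it stood straight, released it and backed away. The most it pressed on the mat, in the readings after each move, was about 6 N.
- **Last checks:** From the camera depth, the bottle leans no more than about 0.013 rad. It is within about 1 mm of the tray's middle, with the camera calibration good to about 2 mm. The tin, tape, hammer, offcut and the other two bottles look unmoved by eye in both pictures. I did not re-measure them.
- **Small disagreements:** The force reading was 1–2 N at the end with the gripper clear of everything, which I take as noise or motion. The arm was still settling slightly at hand-in, at 0.03 rad/s.

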